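# Load the jar roller, shut its guard and start it

## Task

Get the glaze jar mixing: lift the jar that lies on its side in the wooden rest and lay it gently, still on its side, lengthwise in the groove between the two rollers of the jar roller, about midway along them. Slide the clear guard over it until the spring catch clicks down behind the guard's bar, then start the machine for one full run by pressing the black domed plunger of its timer straight down to its stop, and let the plunger come back up. Do not press the plunger while the guard is still open, and leave the thrown cup, the round cutter and the pale jar where they stand.

Things in the scene. Friction and masses are not known exactly. Their poses are not given: they have to be found in the camera images.
- jar_mid (a point): Middle of the jar to be mixed: a closed cylinder 59 mm in diameter and 82 mm long with a rust-coloured body, a paper label and a pale screw lid; 0.11 to 0.23 kg. It lies on its side in the wooden rest. Its z axis runs along the jar from bottom to lid (level at the start).
- jar_rest: Fixed wooden rest in which the jar lies: a plank 64 mm across (x) and 112 mm long (y, along the jar), with two bars along it, 52 mm over their outsides and 30 mm high. Origin: centre of its underside. The jar's middle line lies 55 mm up, so its sides overhang the bars and can be taken from above, across the diameter. It stands in the near part of the table, left or right.
- mill: Jar roller, a fixed grey bench machine 437 mm long (y) and 144 mm deep; origin at its foot. Its motor housing, 118 mm high, is at the +y end, then two rubber rollers 158 mm long, then an upright end plate 128 mm high with the catch on top (up to 155 mm high, reaching 32 mm over the rollers), then at the -y end the low control box with the start plunger. Housing and end plate are 170 mm apart.
- mill_bed (a point): Where the jar's middle belongs: midway along the two rollers, 87 mm above the machine's foot, at the height of the jar's middle when it lies in the groove. y runs along the rollers, towards the motor housing; z is up. The rollers are 25 mm thick, their axes 45 mm apart and 35 mm below this point; they reach 79 mm each way along y. The jar may lie either end first.
- guard_handle (a point): Middle of the guard's handle: a level steel bar 12 mm thick, 96 mm long, across the guard (along the machine's x), 30 mm above its flat top, a post at each end; free under it and on both sides. The guard is a clear tunnel 136 mm wide, 174 mm long, 128 mm high over the foot, the handle at its middle. It slides only along the machine's y; open, it stands over the motor housing.
- guard (a joint): Opening of the guard in m: 0 fully shut against the end plate, grows towards +y of the machine, up to 0.17. It starts open by 0.145 to 0.168. It slides with about 2 N of friction and stays where it is left; from 15 mm on it takes up to about 6 N in all, to push under the spring catch; within the last 1.5 mm the catch is down and holds it.
- latch (a joint): Lift of the spring catch on the end plate in rad: 0 down (rest), up to about 0.2 while the bar on the guard's leading edge passes under its tooth, then back to 0 with a click when it has dropped behind that bar.
- plunger_top (a point): Top centre of the start plunger, which winds the run timer (a full stroke is a full run): a black domed head 38 mm in diameter and 15 mm thick on a steel stem, at the machine's -y end (beyond the end plate), 130 mm over the foot when up. It stands 148 mm from mill_bed towards -y.
- plunger (a joint): Plunger's depth in m: 0 up, 0.020 at its stop; it moves straight down against a spring (4 N at first, 12 N at the stop) and comes up by itself when let go.
- thrown_cup: Thrown clay cup, 65 mm wide and 62 mm high, standing in the near part of the table on the side where the rest is not. Origin: centre of its underside. Not to be disturbed.
- cutter_ring: Round metal clay cutter, 70 mm wide and 32 mm high, near the front edge of the table. Origin: centre of its underside. Not to be disturbed.
- pale_jar: A second jar, same size as the first but with a pale body, standing upright to the left of the machine's motor housing. Origin: centre of its underside. Not to be disturbed.

How it is judged:
By the outcome, as a careful person would: the job done as asked, in the order asked, and still so for the second after the job is handed in, with the robot touching nothing.
It also fails if it takes over 59 s, if anything falls off the work surface, if the arm or the gripper's body presses on something with over 40 N, if the wrist force passes 120 N, or if a joint passes its speed limit or range.

## Robot

A 7-joint arm with a two-finger parallel gripper is mounted at the origin on a cart in front of the work surface, level with it; the furniture and walls round the work are solid. World frame = base frame: x ahead of the robot, y to its left, z up, the work surface at z = 0. Lengths are in m, angles in degrees, forces in N, time in s.
With the tool pointing down it reaches from about 0.4 to 0.85 m from the base axis. Payload 10.4 kg.
Tool frame: the origin (TCP) lies at the very end of the fingers, on their centre line; the grasp point (between the pads) lies r.pinch_z behind it (r.pinch_z is the distance from the TCP to the grasp point, in m); z points along the fingers, y is the line along which they close (so a half turn about z gives the same grasp; the last joint's range is limited). The gripper opens to 85 mm and grips with 20 to 120 N. Pads are 22 mm wide; open, the fingers measure 114 mm over their backs; the gripper's body (76 mm by 85 mm) begins 54 mm behind the grasp point. The pads swing forward as they close: fully open they stand 13 mm farther back than shut.
Start: joints at [69.122, 19.034, -3.707, 83.658, 1.238, 77.344, -5.071], TCP at [0.21, -0.589, 0.231] pointing down, gripper open.
Joint ranges: [-148.97, 148.97], [-28.65, 121.19], [-84.17, 76.75], [9.2, 138.47], [-72.65, 252.65], [3.7, 117.97], [-149.18, 149.18]. Speed limits (degrees/s): [127.2, 127.2, 159.86, 159.86, 180, 180, 180].

## Interface

Orientations are given as a 3x3 rotation matrix whose columns are the frame's x, y, z axes.
In Python, from bench import r gives the robot as it stands.
- The arm moves only by the tool apply_moves, never from a script. Its argument "commands" is a list of rows, each an object with "slide": the shift along the world's x, y, z in m, a list of three; "dr": the turn, a rotation vector about the world's x, y, z in degrees, a list of three; "hand": the closure in counts, from 0 (fully open) to 255 (shut). In form: [{"slide": [tx, ty, tz], "dr": [ax, ay, az], "hand": hand}, ...]. A call has 1 to 20 rows; each row is the pose to reach, as a shift and turn from the pose commanded when the call began; what a row does not reach only later rows make up. A row lasts 1/8 s, in which the tool goes at most 62.5 mm and 10.7 degrees, less where a joint would pass 70% of its speed; a pose out of reach is approached as far as the arm can. A call with a gripper value outside its range is refused whole. The fingers move at their own pace and stop on an object; "newtons" is the grip in N (left out, the last holds). Time passes only in rows, so rows that repeat a pose let the fingers close. It gives the time, the measured TCP pose, the force, the opening and the grip force at its end, in the units of the state.
- r.get_state(): the state, without advancing time (a new reading comes with each control period).
- r.grab_frame(name): name is "scene" or "top" or "wrist"; returns the picture (400x640x3 uint8, red, green, blue); there is no depth.
- r.camera_info(name): a dict with "intrinsics" (3x3 intrinsics, pixels), "D" ([k1, k2, p1, p2, k3] as OpenCV has them; the pictures are not rectified), "eye" and "orientation" of the camera in the world; the wrist camera has in their place "tool_from_camera" (4x4, takes a point from camera to tool coordinates, whose origin is the TCP and whose axes are the flange's). Camera axes: x right, y down, z forward; pixel columns grow to the right and rows downward; lengths in m; the calibration is good to about 2 mm. A picture is of the moment at which its call begins: read the wrist's pose just before it. camera_info takes no time and is no camera call.
- r.sign_off(): hands the job in; it is judged then, once.
Trained networks look in the newest picture that a camera, given by its name, has taken for a name from the list of things; names that differ only in an ending like _2 or _b are one class to them, and where a whole thing is asked for, a point or a joint stands for the part that bears it (a point fixed in the world has none). Each returns a list of dicts, best first, with "score" (0 to 1); they miss things now and then, are a little off and sometimes report something else, mostly with a low value. They report only what shows in the picture. A call takes as long as a camera call.
- r.masks_of(camera, name): "region" (400x640 bool, what is visible of it) and "location" ([row, column] in pixels, amid what is visible of it).
The state is a dict: "time": time; "joints": joint angles; "qvel": joint speeds; "joint_efforts": joint torques, N m; "tcp_pos": TCP position; "tcp_rot": TCP orientation; "force": force on the tool from outside, world axes, zero at the start; "moment": the same for the moment, N m; "opening": opening from 0.0 (shut) to 1.0 (fully open); "gripper_force": force on a finger pad.
Only numpy, scipy, OpenCV 4.12 (cv2) and the standard library are available. Lean on these libraries where they do the work, as an engineer would, in place of code of your own. Each camera call takes 0.05 s, during which the arm holds its last target. There are 200 camera calls.

## Working session

There is one attempt and no reset: what is moved stays moved. The work goes in short steps, Python scripts to look and compute and a tool call to move; the robot and the scene stay as the last step left them, time stands still between calls to the robot, and variables do not carry over. Pictures are saved under pics/ and viewed, at most 10 in all, crops included, and the job is handed in when it is done.

Besides the shell and the picture viewer there is one more tool, called after "Request:" by a JSON object that holds its "name" and its "arguments". apply_moves: Moves the arm, as the interface text tells. Its arguments: {"type":"object","properties":{"commands":{"type":"array","items":{"type":"object","properties":{"slide":{"type":"array","items":{"type":"number"}},"dr":{"type":"array","items":{"type":"number"}},"hand":{"type":"number"}}}},"newtons":{"type":"number"}},"required":["commands"]}

```bash
ls; mkdir -p pics; python3 - <<'E'
from bench import r
import cv2,numpy as np
s=r.get_state()
for k in ('time','joints','tcp_pos','tcp_rot','opening'): print(k,np.round(s[k],3).tolist())
print(r.pinch_z)
for c in ('scene','top'):
    im=r.grab_frame(c); cv2.imwrite(f'pics/{c}0.png',im[:,:,::-1])
    i=r.camera_info(c); print(c,{k:np.round(v,4).tolist() for k,v in i.items()})
    for n in ('jar_mid','jar_rest','mill','guard_handle','guard','latch','plunger_top','thrown_cup','cutter_ring','pale_jar'):
        for d in r.masks_of(c,n)[:2]: 
            ys,xs=np.nonzero(d['region']); print(n,round(d['score'],2),np.round(d['location']),(xs.min(),xs.max(),ys.min(),ys.max()) if len(xs) else None)
print(np.round(r.camera_info('wrist')['tool_from_camera'],4).tolist())
E
```

```text
pics
time 0.0
joints [69.124, 19.071, -3.706, 83.704, 1.235, 77.344, -5.073]
tcp_pos [0.209, -0.589, 0.231]
tcp_rot [[0.942, 0.335, -0.0], [0.335, -0.942, 0.001], [-0.0, -0.001, -1.0]]
opening 1.002
0.0187
scene {'intrinsics': [[395.318, 0.0, 313.312], [0.0, 395.318, 202.8741], [0.0, 0.0, 1.0]], 'D': [0.0177, 0.0, 0.0, 0.0, 0.0], 'eye': [0.0291, 0.4647, 0.8576], 'orientation': [[-0.6933, -0.5456, 0.4709], [-0.7206, 0.534, -0.4423], [-0.0101, -0.6459, -0.7634]]}
jar_mid 0.9 [315. 272.] (np.int64(249), np.int64(291), np.int64(291), np.int64(336))
jar_mid 0.49 [136. 355.] (np.int64(351), np.int64(363), np.int64(132), np.int64(144))
jar_rest 0.76 [334. 269.] (np.int64(245), np.int64(298), np.int64(308), np.int64(351))
mill 0.6 [193. 300.] (np.int64(236), np.int64(378), np.int64(131), np.int64(260))
mill 0.19 [331. 270.] (np.int64(246), np.int64(298), np.int64(308), np.int64(351))
guard_handle 0.55 [200. 287.] (np.int64(237), np.int64(324), np.int64(162), np.int64(247))
guard 0.86 [198. 288.] (np.int64(237), np.int64(324), np.int64(162), np.int64(247))
thrown_cup 0.89 [185. 418.] (np.int6
[... 782 characters left out ...]
(270), np.int64(338), np.int64(144), np.int64(202))
guard 0.93 [173. 303.] (np.int64(271), np.int64(338), np.int64(144), np.int64(202))
latch 0.74 [165. 394.] (np.int64(383), np.int64(403), np.int64(163), np.int64(171))
plunger_top 0.54 [171. 421.] (np.int64(411), np.int64(425), np.int64(161), np.int64(174))
thrown_cup 0.61 [245. 428.] (np.int64(416), np.int64(441), np.int64(235), np.int64(258))
cutter_ring 0.52 [243. 383.] (np.int64(370), np.int64(383), np.int64(233), np.int64(256))
pale_jar 0.9 [185. 202.] (np.int64(187), np.int64(215), np.int64(173), np.int64(197))
[[-0.0007, -0.9501, -0.312, 0.0818], [1.0, -0.0005, -0.0008, 0.0005], [0.0006, -0.312, 0.9501, -0.143], [0.0, 0.0, 0.0, 1.0]]
```

```bash
python3 - <<'E'
import cv2
a=cv2.imread('pics/top0.png')[120:280,170:450]; cv2.imwrite('pics/top0c.png',cv2.resize(a,None,fx=2.8,fy=2.8,interpolation=cv2.INTER_CUBIC))
a=cv2.imread('pics/scene0.png')[110:360,160:450]; cv2.imwrite('pics/scene0c.png',cv2.resize(a,None,fx=2.3,fy=2.3,interpolation=cv2.INTER_CUBIC))
E
```

```text
(no output)
```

View pics/top0c.png

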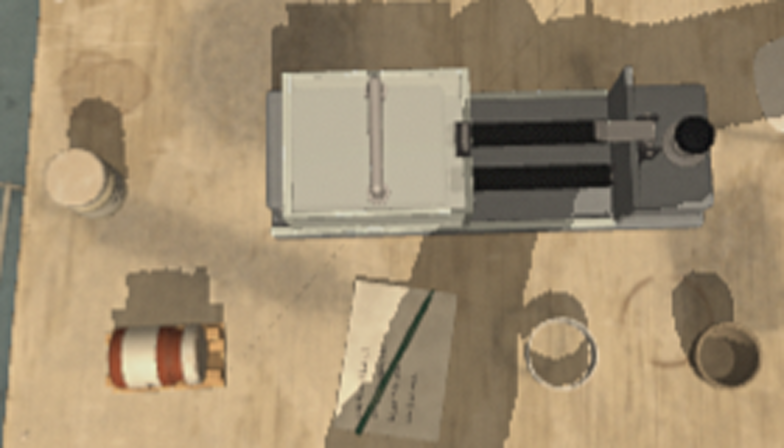

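View pics/scene0c.png

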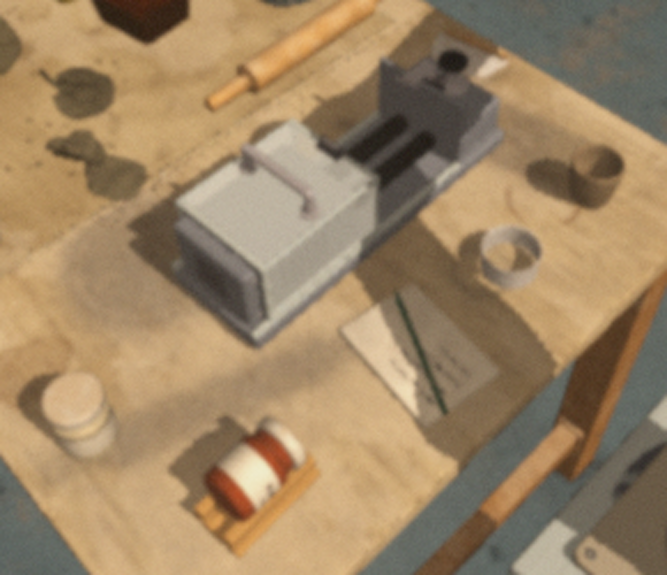

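The top view shows the jar lying along y, front left, with its lid towards the machine's -y side. The machine lies across the table, with the guard over the housing at left and the plunger at about pixel (418,168). The handle runs from (304,147) to (305,188), and the cup, cutter and pale jar are clear of it. Next I compute world positions.

```bash
cat > h.py <<'E'
from bench import r
import numpy as np, cv2
def cam(c,st=None):
    i=r.camera_info(c)
    if c=='wrist':
        st=st or r.get_state(); T=np.eye(4);T[:3,:3]=st['tcp_rot'];T[:3,3]=st['tcp_pos']
        W=T@np.array(i['tool_from_camera']); return np.array(i['intrinsics']),np.array(i['D']),W[:3,3],W[:3,:3]
    return np.array(i['intrinsics']),np.array(i['D']),np.array(i['eye']),np.array(i['orientation'])
def px2w(C,uv,z):
    K,D,e,R=C; n=cv2.undistortPoints(np.array(uv,float).reshape(-1,1,2),K,D).reshape(-1,2)
    d=np.c_[n,np.ones(len(n))]@R.T; return e+d*((z-e[2])/d[:,2])[:,None]
def w2px(C,P):
    K,D,e,R=C; return cv2.projectPoints((np.atleast_2d(P)-e)@R,np.zeros(3),np.zeros(3),K,D)[0].reshape(-1,2)
def hull(C,P,shape=(400,640)):
    m=np.zeros(shape,np.uint8); cv2.fillConvexPoly(m,cv2.convexHull(w2px(C,P).astype(np.float32)).round().astype(int),1); return m>0
def fitjar(C,mask,x0):
    # fit lying cylinder (x,y,yaw), z .055: match hull extents (min-area silhouettes) via soft IoU
    from scipy.optimize import minimize
    a=np.linspace(0,2*np.pi,24)
    def P(p):
        ax=np.array([-np.sin(p[2]),np.cos(p[2]),0]);s=np.array([np.cos(p[2]),np.sin(p[2]),0])
        return np.vstack([np.array([p[0],p[1],.055])+l*ax*.041+.0295*(np.cos(a)[:,None]*s+np.sin(a)[:,None]*[0,0,1]) for l in(-1,1)])
    g=cv2.GaussianBlur(mask.astype(float),(0,0),1)
    def f(p):
        S=4; h=cv2.convexHull((w2px(C,P(p))*16).astype(np.float32)).round().astype(np.int32)
        m=np.zeros(mask.shape,np.uint8); cv2.fillConvexPoly(m,h,255,cv2.LINE_AA,4)
        return ((cv2.GaussianBlur(m/255.,(0,0),1)-g)**2).sum()
    sx=np.array(x0)+np.vstack([np.zeros(3),np.diag([.008,.008,.08])])
    o=minimize(f,x0,method='Nelder-Mead',options=dict(initial_simplex=sx,xatol=1e-4,fatol=1e-3)); return o.x,o.fun
E
python3 - <<'E'
from h import *
T=cam('top');S=cam('scene')
f=lambda x,y:(x/2.8+170,y/2.8+120)
g=lambda x,y:(x/2.3+160,y/2.3+110)
print('handle ends',px2w(T,[f(376,75),f(377,192)],.158).round(3).tolist(), px2w(S,[g(250,155),g(309,204)],.158).round(3).tolist())
print('plunger',px2w(T,[f(694,134)],.125).round(3).tolist(),px2w(S,[g(454,62)],.126).round(3).tolist())
print('front base edge z~.01',px2w(T,[f(274,236),f(706,230)],.0).round(3).tolist())
print('roller ends z.0645',px2w(T,[f(473,132),f(596,132),f(475,177),f(612,178)],.0645).round(3).tolist())
print('endplate top front',px2w(T,[f(622,218),f(628,70)],.128).round(3).tolist())
for c,C in(('top',T),('scene',S)):
    r.grab_frame(c); d=r.masks_of(c,'jar_mid')[0]
    print(c,fitjar(C,d['region'],[.22,.29,0]))
    for n,z in(('pale_jar',.082),('thrown_cup',.06),('cutter_ring',.03)):
        d=r.masks_of(c,n)
        if d: print(n,px2w(C,[d[0]['location'][::-1]],z*.6).round(3))
E
```

```text
handle ends [[0.613, 0.074, 0.158], [0.506, 0.071, 0.158]] [[0.596, 0.081, 0.158], [0.501, 0.082, 0.158]]
plunger [[0.572, -0.22, 0.125]] [[0.569, -0.216, 0.126]]
front base edge z~.01 [[0.487, 0.182, 0.0], [0.501, -0.264, 0.0]]
roller ends z.0645 [[0.585, -0.018, 0.064], [0.587, -0.14, 0.064], [0.54, -0.021, 0.064], [0.541, -0.155, 0.064]]
endplate top front [[0.491, -0.152, 0.128], [0.631, -0.159, 0.128]]
top (array([ 0.42421884, -0.21186994,  1.7562935 ]), np.float64(1354.0029253344208))
pale_jar [[ 0.596 -0.237  0.049]]
thrown_cup [[ 0.371 -0.266  0.036]]
cutter_ring [[ 0.361 -0.141  0.018]]
scene (array([ 1.604, -1.566, -2.56 ]), np.float64(1095.213821643779))
pale_jar [[0.522 0.371 0.049]]
thrown_cup [[ 0.383 -0.272  0.036]]
```

```bash
python3 - <<'E'
from h import *
for c in('top','scene'):
    C=cam(c); r.grab_frame(c)
    d=r.masks_of(c,'jar_mid')[0]; p0=px2w(C,[d['location'][::-1]],.06)[0]
    x,fv=fitjar(C,d['region'],[p0[0],p0[1],0.02]); print(c,p0.round(3),x.round(4),round(fv,1),d['region'].sum())
    print('rest',[px2w(C,[q['location'][::-1]],.02).round(3).tolist() for q in r.masks_of(c,'jar_rest')[:1]])
E
```

```text
top [0.365 0.287 0.06 ] [0.3634 0.2798 0.0643] 35.5 737
rest [[[0.372, 0.236, 0.02]]]
scene [0.354 0.283 0.06 ] [0.3638 0.281  0.0952] 36.7 1170
rest [[[0.34, 0.303, 0.02]]]
```

Request:
{"name": "apply_moves", "arguments": {"commands": [{"slide": [0.04, 0.03, 0.03], "dr": [0, 0, 6], "hand": 0}, {"slide": [0.08, 0.06, 0.05], "dr": [0, 0, 12], "hand": 0}, {"slide": [0.115, 0.1, 0.07], "dr": [0, 0, 19], "hand": 0}, {"slide": [0.15, 0.145, 0.09], "dr": [0, 0, 26], "hand": 0}, {"slide": [0.185, 0.19, 0.11], "dr": [0, 0, 33], "hand": 0}, {"slide": [0.215, 0.235, 0.13], "dr": [0, 0, 40], "hand": 0}, {"slide": [0.235, 0.285, 0.15], "dr": [0, 0, 46], "hand": 0}, {"slide": [0.255, 0.335, 0.17], "dr": [0, 0, 52], "hand": 0}, {"slide": [0.27, 0.39, 0.19], "dr": [0, 0, 58], "hand": 0}, {"slide": [0.28, 0.445, 0.19], "dr": [0, 0, 63], "hand": 0}, {"slide": [0.285, 0.5, 0.19], "dr": [0, 0, 69], "hand": 0}, {"slide": [0.29, 0.56, 0.19], "dr": [0, 0, 74], "hand": 0}, {"slide": [0.29, 0.56, 0.19], "dr": [0, 0, 74], "hand": 0}, {"slide": [0.29, 0.56, 0.19], "dr": [0, 0, 74], "hand": 0}, {"slide": [0.29, 0.56, 0.19], "dr": [0, 0, 74], "hand": 0}]}}

```text
time: 3.78
tcp_pos: [0.4995, -0.0304, 0.4212]
tcp_rot: [[-0.06, 0.998, -0.0], [0.998, 0.06, -0.0], [-0.0, -0.0, -1.0]]
force: [0.3, -0.0, -0.0]
opening: 1.001
gripper_force: 0.0
```

```bash
python3 - <<'E'
from h import *
s=r.get_state(); print(s['time'],s['tcp_pos'],np.round(s['tcp_rot'],3).tolist(),s['joints'],np.abs(s['qvel']).max())
np.savez('w1.npz',p=s['tcp_pos'],R=s['tcp_rot'])
im=r.grab_frame('wrist'); cv2.imwrite('pics/w1.png',im[:,:,::-1])
C=cam('wrist',s); print(np.array(C[0]).round(1).tolist(),C[2])
for n in('guard_handle','guard','latch','plunger_top','mill'):
    for d in r.masks_of('wrist',n)[:2]:
        ys,xs=np.nonzero(d['region']); print(n,round(d['score'],2),np.round(d['location']),(xs.min(),xs.max(),ys.min(),ys.max()))
E
```

```text
3.775 [ 0.49949583 -0.03037154  0.42119862] [[-0.06, 0.998, -0.0], [0.998, 0.06, -0.0], [-0.0, -0.0, -1.0]] [ 32.6669922    3.68111839 -36.21294936  80.06870297   2.19658762
  96.96748363   0.20363744] 0.16962086415614983
[[297.9, 0.0, 320.5], [0.0, 297.9, 195.7], [0.0, 0.0, 1.0]] [0.4966265  0.04964564 0.56421096]
guard_handle 0.84 [ 78. 369.] (np.int64(319), np.int64(426), np.int64(11), np.int64(146))
guard 0.85 [ 78. 366.] (np.int64(318), np.int64(426), np.int64(11), np.int64(146))
latch 0.64 [239. 365.] (np.int64(355), np.int64(369), np.int64(222), np.int64(253))
plunger_top 0.78 [267. 357.] (np.int64(347), np.int64(368), np.int64(257), np.int64(278))
mill 0.69 [122. 361.] (np.int64(316), np.int64(425), np.int64(0), np.int64(278))
```

View pics/w1.png

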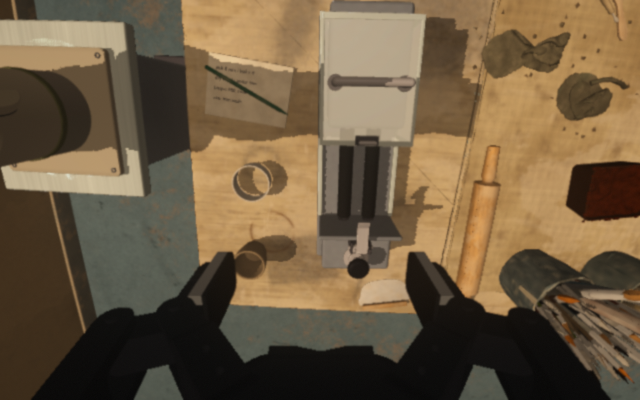

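The wrist view shows the whole machine: plunger head at (357,267), handle bar from (333,81) to (413,83), rollers at columns 346 and 370, and end plate at row ~222.

```bash
python3 - <<'E'
from h import *
w=np.load('w1.npz');C=cam('wrist',dict(tcp_pos=w['p'],tcp_rot=w['R']))
im=cv2.imread('pics/w1.png'); g=cv2.cvtColor(im,cv2.COLOR_BGR2GRAY)
# plunger head: dark blob
m=np.zeros_like(g);m[252:284,340:375]=(g[252:284,340:375]<45)
ys,xs=np.nonzero(m);print('plunger px',xs.mean(),ys.mean(),len(xs)); pl=px2w(C,[(xs.mean(),ys.mean())],.123)[0];print(pl)
h=px2w(C,[(333,81),(413,83)],.158);print('handle',h,h.mean(0),np.degrees(np.arctan2(*(h[1]-h[0])[[1,0]])))
for v in(155,170,185,200,212): # roller columns: dark
    row=g[v,335:382]; d=np.nonzero(row<50)[0]+335; print(v,d.tolist())
print('axis yaw plunger->handle',np.degrees(np.arctan2(-(h.mean(0)-pl)[0],(h.mean(0)-pl)[1])))
crop=cv2.resize(im[5:285,310:435],None,fx=2.1,fy=2.1,interpolation=cv2.INTER_CUBIC); cv2.imwrite('pics/w1c.png',crop)
E
```

```text
plunger px 358.078431372549 267.90849673202615 306
[ 0.57629904 -0.2198152   0.123     ]
handle [[0.51113008 0.07202861 0.158     ]
 [0.61415846 0.07622237 0.158     ]] [0.56264427 0.07412549 0.158     ] 2.3309360720646652
155 [340, 341, 342, 343, 344, 345, 346, 347, 348, 349, 350, 351, 352, 353, 365, 366, 367, 368, 369, 370, 371, 372, 373, 374, 375, 376, 377, 378, 379]
170 [339, 340, 341, 342, 343, 344, 345, 346, 347, 348, 349, 350, 351, 352, 364, 365, 366, 367, 368, 369, 370, 371, 372, 373, 374, 375, 376, 377]
185 [339, 340, 341, 342, 343, 344, 345, 346, 347, 348, 349, 350, 351, 363, 364, 365, 366, 367, 368, 369, 370, 371, 372, 373, 374, 375, 376]
200 [338, 339, 340, 341, 342, 343, 344, 345, 346, 347, 348, 349, 350, 362, 363, 364, 365, 366, 367, 368, 369, 370, 371, 372, 373, 374, 375]
212 [338, 339, 340, 341, 342, 343, 344, 345, 346, 347, 348, 349, 350, 361, 362, 363, 364, 365, 366, 367, 368, 369, 370, 371, 372, 373, 374]
axis yaw plunger->handle 2.659716005343507
```

View pics/w1c.png

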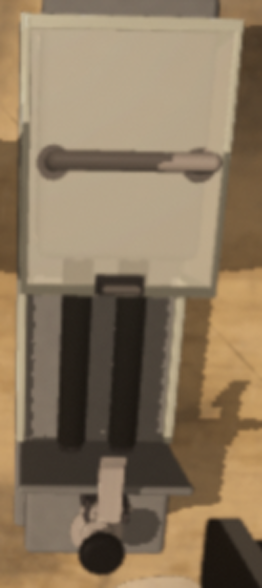

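```bash
python3 - <<'E'
from h import *
w=np.load('w1.npz');C=cam('wrist',dict(tcp_pos=w['p'],tcp_rot=w['R']))
print('gap wrist',px2w(C,[(359.2,155),(357.4,185),(356,212)],.055).round(4).tolist())
g=cv2.imread('pics/top0.png',0);T=cam('top')
for u in(345,360,375):
    print(u,g[155:195,u].tolist())
print(px2w(T,[(360,v) for v in(167,175,183)],.055).round(4).tolist())
E
```

```text
gap wrist [[0.5685, -0.0393, 0.055], [0.5706, -0.0931, 0.055], [0.573, -0.1445, 0.055]]
345 [98, 83, 88, 86, 87, 87, 86, 88, 69, 40, 22, 25, 24, 29, 25, 22, 25, 61, 84, 87, 87, 86, 87, 90, 63, 30, 22, 27, 26, 27, 22, 21, 30, 77, 89, 87, 86, 86, 87, 86]
360 [96, 84, 86, 86, 86, 87, 87, 91, 59, 27, 24, 26, 26, 27, 26, 21, 38, 77, 90, 89, 87, 86, 89, 79, 50, 25, 26, 26, 30, 27, 29, 23, 39, 78, 90, 89, 87, 88, 87, 86]
375 [85, 84, 85, 85, 85, 85, 87, 75, 47, 23, 24, 27, 26, 25, 24, 22, 48, 80, 88, 88, 86, 87, 87, 69, 37, 25, 24, 24, 29, 28, 25, 26, 58, 82, 93, 98, 125, 136, 137, 136]
[[0.5886, -0.0777, 0.055], [0.5658, -0.0777, 0.055], [0.5431, -0.0777, 0.055]]
```

Request:
{"name": "apply_moves", "arguments": {"commands": [{"slide": [-0.02, 0.055, 0.0], "dr": [0, 0, 0], "hand": 0}, {"slide": [-0.045, 0.11, 0.0], "dr": [0, 0, 0], "hand": 0}, {"slide": [-0.07, 0.165, -0.02], "dr": [0, 0, 0], "hand": 0}, {"slide": [-0.095, 0.215, -0.05], "dr": [0, 0, 0], "hand": 0}, {"slide": [-0.115, 0.26, -0.09], "dr": [0, 0, 0], "hand": 0}, {"slide": [-0.13, 0.295, -0.13], "dr": [0, 0, 0], "hand": 0}, {"slide": [-0.136, 0.31, -0.18], "dr": [0, 0, 0], "hand": 0}, {"slide": [-0.136, 0.31, -0.2], "dr": [0, 0, 0], "hand": 0}, {"slide": [-0.136, 0.31, -0.2], "dr": [0, 0, 0], "hand": 0}, {"slide": [-0.136, 0.31, -0.2], "dr": [0, 0, 0], "hand": 0}]}}

```text
time: 5.32
tcp_pos: [0.3641, 0.2813, 0.2224]
tcp_rot: [[-0.062, 0.998, 0.001], [0.998, 0.062, 0.001], [0.001, 0.001, -1.0]]
force: [0.2, 0.3, 0.3]
opening: 1.0
gripper_force: 0.0
```

```bash
python3 - <<'E'
from h import *
s=r.get_state(); print(s['time'],s['tcp_pos'],np.round(s['tcp_rot'],3).tolist(),s['joints'])
im=r.grab_frame('wrist'); cv2.imwrite('pics/w2.png',im[:,:,::-1])
C=cam('wrist',s)
d=r.masks_of('wrist','jar_mid'); print([(q['score'],q['location'],q['region'].sum()) for q in d])
print(fitjar(C,d[0]['region'],[.364,.28,.07]))
E
```

```text
5.325 [0.36408548 0.28130511 0.22241207] [[-0.062, 0.998, 0.001], [0.998, 0.062, 0.001], [0.001, 0.001, -1.0]] [ 15.57150279   1.67082387 -58.63204914 105.79654508   1.50857055
  73.26325114 -39.92821928]
[(0.87, [174.9, 318.1], np.int64(4475))]
(array([0.36610427, 0.28126537, 0.06657543]), np.float64(153.7471378000484))
```

View pics/w2.png

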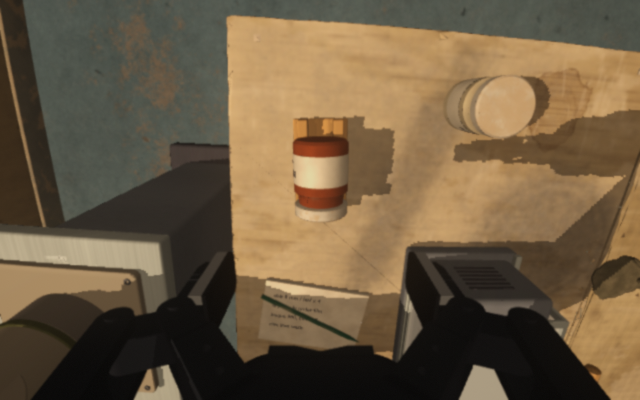

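The jar is centred at about (320,180), aligned with the fingers to under 1°. I descend and grip.

Request:
{"name": "apply_moves", "arguments": {"commands": [{"slide": [0.001, 0.0, -0.04], "dr": [0, 0, 0], "hand": 0}, {"slide": [0.001, 0.0, -0.08], "dr": [0, 0, 0], "hand": 0}, {"slide": [0.001, 0.0, -0.12], "dr": [0, 0, 0], "hand": 0}, {"slide": [0.001, 0.0, -0.155], "dr": [0, 0, 0], "hand": 0}, {"slide": [0.001, 0.0, -0.178], "dr": [0, 0, 0], "hand": 0}, {"slide": [0.001, 0.0, -0.187], "dr": [0, 0, 0], "hand": 0}, {"slide": [0.001, 0.0, -0.187], "dr": [0, 0, 0], "hand": 0}, {"slide": [0.001, 0.0, -0.187], "dr": [0, 0, 0], "hand": 40}, {"slide": [0.001, 0.0, -0.187], "dr": [0, 0, 0], "hand": 70}, {"slide": [0.001, 0.0, -0.187], "dr": [0, 0, 0], "hand": 110}, {"slide": [0.001, 0.0, -0.187], "dr": [0, 0, 0], "hand": 130}, {"slide": [0.001, 0.0, -0.187], "dr": [0, 0, 0], "hand": 130}, {"slide": [0.001, 0.0, -0.187], "dr": [0, 0, 0], "hand": 130}], "newtons": 35}}

```text
time: 7.05
tcp_pos: [0.3639, 0.2813, 0.0352]
tcp_rot: [[-0.063, 0.998, -0.0], [0.998, 0.063, -0.001], [-0.001, -0.0, -1.0]]
force: [-7.2, -3.3, 13.8]
opening: 0.656
gripper_force: 34.6
```

Request:
{"name": "apply_moves", "arguments": {"commands": [{"slide": [0, 0, 0.015], "dr": [0, 0, 0], "hand": 130}, {"slide": [0, 0, 0.045], "dr": [0, 0, 0], "hand": 130}, {"slide": [0, 0, 0.09], "dr": [0, 0, 0], "hand": 130}, {"slide": [0.005, -0.01, 0.135], "dr": [0, 0, 0], "hand": 130}, {"slide": [0.02, -0.035, 0.175], "dr": [0, 0, 0], "hand": 130}, {"slide": [0.045, -0.075, 0.205], "dr": [0, 0, 0], "hand": 130}, {"slide": [0.07, -0.12, 0.215], "dr": [0, 0, 0], "hand": 130}, {"slide": [0.095, -0.165, 0.215], "dr": [0, 0, 0], "hand": 130}, {"slide": [0.12, -0.21, 0.215], "dr": [0, 0, 0], "hand": 130}, {"slide": [0.145, -0.255, 0.215], "dr": [0, 0, 0], "hand": 130}, {"slide": [0.17, -0.295, 0.21], "dr": [0, 0, -1], "hand": 130}, {"slide": [0.19, -0.33, 0.2], "dr": [0, 0, -1], "hand": 130}, {"slide": [0.2, -0.35, 0.19], "dr": [0, 0, -1.2], "hand": 130}, {"slide": [0.203, -0.353, 0.185], "dr": [0, 0, -1.2], "hand": 130}, {"slide": [0.203, -0.353, 0.185], "dr": [0, 0, -1.2], "hand": 130}, {"slide": [0.203, -0.353, 0.185], "dr": [0, 0, -1.2], "hand": 130}]}}

```text
time: 9.05
tcp_pos: [0.5674, -0.0701, 0.2201]
tcp_rot: [[-0.044, 0.999, 0.001], [0.999, 0.044, 0.0], [0.0, 0.001, -1.0]]
force: [0.9, 0.3, -1.1]
opening: 0.652
gripper_force: 38.2
```

```bash
python3 - <<'E'
from h import *
s=r.get_state(); print(s['time'],s['tcp_pos'],np.round(s['tcp_rot'],3).tolist(),s['opening'],s['gripper_force'],s['force'])
a=r.grab_frame('scene')[90:270,210:420,::-1]; b=r.grab_frame('top')[100:260,230:450,::-1]
w=r.grab_frame('wrist')[:,:,::-1]
A=cv2.resize(a,(466,400));B=cv2.resize(b,(334,243)) 
o=np.zeros((600,800,3),np.uint8);o[:400,:466]=A;o[:243,466:]=B;o[243:452,466:]=cv2.resize(w,(334,209));cv2.imwrite('pics/c3.png',o)
E
```

```text
9.05 [ 0.56736605 -0.07011183  0.22006076] [[-0.044, 0.999, 0.001], [0.999, 0.044, 0.0], [0.0, 0.001, -1.0]] 0.6515002553961509 38.15965960286121 [ 0.85461239  0.27028466 -1.08396477]
```

View pics/c3.png

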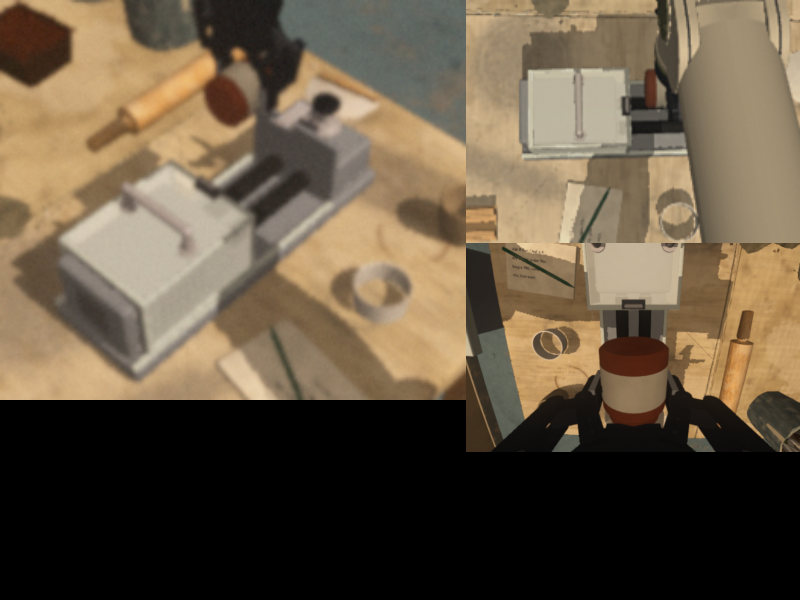

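Request:
{"name": "apply_moves", "arguments": {"commands": [{"slide": [0.001, -0.001, -0.03], "dr": [0, 0, 0], "hand": 130}, {"slide": [0.001, -0.001, -0.065], "dr": [0, 0, 0], "hand": 130}, {"slide": [0.001, -0.001, -0.095], "dr": [0, 0, 0], "hand": 130}, {"slide": [0.001, -0.001, -0.12], "dr": [0, 0, 0], "hand": 130}, {"slide": [0.001, -0.001, -0.135], "dr": [0, 0, 0], "hand": 130}, {"slide": [0.001, -0.001, -0.143], "dr": [0, 0, 0], "hand": 130}, {"slide": [0.001, -0.001, -0.147], "dr": [0, 0, 0], "hand": 130}, {"slide": [0.001, -0.001, -0.149], "dr": [0, 0, 0], "hand": 130}, {"slide": [0.001, -0.001, -0.149], "dr": [0, 0, 0], "hand": 130}]}}

```text
time: 10.32
tcp_pos: [0.5688, -0.0729, 0.0707]
tcp_rot: [[-0.042, 0.999, 0.001], [0.999, 0.042, -0.0], [-0.0, 0.001, -1.0]]
force: [-0.5, 1.1, -2.1]
opening: 0.653
gripper_force: 38.2
```

Request:
{"name": "apply_moves", "arguments": {"commands": [{"slide": [0, 0, -0.001], "dr": [0, 0, 0], "hand": 130}, {"slide": [0, 0, -0.002], "dr": [0, 0, 0], "hand": 130}, {"slide": [0, 0, -0.003], "dr": [0, 0, 0], "hand": 130}, {"slide": [0, 0, -0.003], "dr": [0, 0, 0], "hand": 130}]}}

```text
time: 10.82
tcp_pos: [0.5686, -0.0728, 0.0678]
tcp_rot: [[-0.042, 0.999, 0.0], [0.999, 0.042, -0.0], [-0.0, 0.0, -1.0]]
force: [-2.0, -0.3, 4.4]
opening: 0.652
gripper_force: 38.5
```

Request:
{"name": "apply_moves", "arguments": {"commands": [{"slide": [0, 0, 0], "dr": [0, 0, 0], "hand": 85}, {"slide": [0, 0, 0], "dr": [0, 0, 0], "hand": 60}, {"slide": [0, 0, 0], "dr": [0, 0, 0], "hand": 20}, {"slide": [0, 0, 0], "dr": [0, 0, 0], "hand": 0}, {"slide": [0, 0, 0], "dr": [0, 0, 0], "hand": 0}, {"slide": [0, 0, 0.02], "dr": [0, 0, 0], "hand": 0}, {"slide": [0, 0, 0.06], "dr": [0, 0, 0], "hand": 0}, {"slide": [0, 0, 0.11], "dr": [0, 0, 0], "hand": 0}, {"slide": [0, 0, 0.16], "dr": [0, 0, 0], "hand": 0}, {"slide": [0, 0.03, 0.2], "dr": [0, 0, 0], "hand": 0}, {"slide": [0, 0.03, 0.2], "dr": [0, 0, 0], "hand": 0}, {"slide": [0, 0.03, 0.2], "dr": [0, 0, 0], "hand": 0}]}}

```text
time: 12.32
tcp_pos: [0.5683, -0.0431, 0.2677]
tcp_rot: [[-0.042, 0.999, 0.0], [0.999, 0.042, -0.001], [-0.001, 0.0, -1.0]]
force: [0.2, -0.7, -0.5]
opening: 1.0
gripper_force: 0.0
```

```bash
python3 - <<'E'
from h import *
s=r.get_state(); print(s['time'],s['tcp_pos'],s['force'])
C=cam('wrist',s); w=r.grab_frame('wrist')
d=r.masks_of('wrist','jar_mid'); print([(q['score'],q['location'],q['region'].sum()) for q in d])
for n in('guard_handle','latch','plunger_top'):
    for q in r.masks_of('wrist',n)[:2]:
        ys,xs=np.nonzero(q['region']); print(n,round(q['score'],2),np.round(q['location']),(xs.min(),xs.max(),ys.min(),ys.max()))
cv2.imwrite('pics/w4.png',w[:,:,::-1]); np.savez('w4.npz',p=s['tcp_pos'],R=s['tcp_rot'])
ys,xs=np.nonzero(d[0]['region']); print(xs.min(),xs.max(),ys.min(),ys.max())
E
```

```text
12.325 [ 0.56834091 -0.04310967  0.26774569] [ 0.1807387  -0.72234046 -0.52569736]
[]
guard_handle 0.73 [ 74. 320.] (np.int64(236), np.int64(399), np.int64(0), np.int64(153))
latch 0.85 [288. 321.] (np.int64(311), np.int64(328), np.int64(268), np.int64(309))
latch 0.38 [120. 316.] (np.int64(237), np.int64(398), np.int64(0), np.int64(338))
plunger_top 0.88 [322. 317.] (np.int64(304), np.int64(335), np.int64(310), np.int64(338))
plunger_top 0.48 [291. 318.] (np.int64(310), np.int64(328), np.int64(268), np.int64(310))Traceback (most recent call last):
  File "<stdin>", line 9, in <module>
IndexError: list index out of range
```

View pics/w4.png

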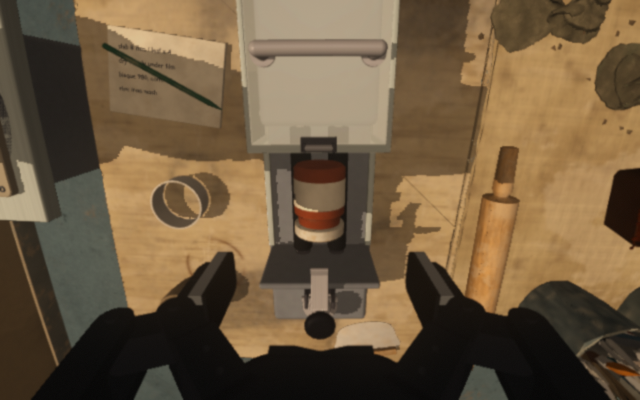

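The jar lies in the groove, about midway (320,200). The guard is still open with its handle at row 47, the catch at (319,290) and the plunger at (319,324).

```bash
python3 - <<'E'
from h import *
w=np.load('w4.npz');C=cam('wrist',dict(tcp_pos=w['p'],tcp_rot=w['R']))
print('handle',px2w(C,[(256,47),(380,47)],.158).round(4).tolist())
print('plunger',px2w(C,[(319.5,324)],.123).round(4).tolist())
print('jar ends',px2w(C,[(320,163)],.10).round(4),px2w(C,[(319,240)],.09).round(4))
print('plate face',px2w(C,[(262,283),(379,284)],.128).round(4).tolist())
print('guard lead',px2w(C,[(246,151),(388,151)],.128).round(4).tolist())
E
```

```text
handle [[0.5153, 0.0733, 0.158], [0.6114, 0.0772, 0.158]]
plunger [[0.5762, -0.2186, 0.123]]
jar ends [[ 0.569  -0.0284  0.1   ]] [[ 0.5717 -0.1238  0.09  ]]
plate face [[0.5099, -0.1604, 0.128], [0.64, -0.1564, 0.128]]
guard lead [[0.4977, -0.0137, 0.128], [0.6332, -0.0082, 0.128]]
```

Request:
{"name": "apply_moves", "arguments": {"commands": [{"slide": [0, 0.04, 0], "dr": [0, 0, 0], "hand": 120}, {"slide": [0, 0.09, 0], "dr": [0, 0, 0], "hand": 255}, {"slide": [-0.004, 0.14, -0.01], "dr": [0, 0, 0], "hand": 255}, {"slide": [-0.008, 0.168, -0.02], "dr": [0, 0, 0], "hand": 255}, {"slide": [-0.008, 0.173, -0.04], "dr": [0, 0, 0], "hand": 255}, {"slide": [-0.008, 0.173, -0.04], "dr": [0, 0, 0], "hand": 255}, {"slide": [-0.008, 0.173, -0.04], "dr": [0, 0, 0], "hand": 255}]}}

```text
time: 13.45
tcp_pos: [0.561, 0.1284, 0.2274]
tcp_rot: [[-0.039, 0.999, -0.0], [0.999, 0.039, -0.0], [-0.0, -0.0, -1.0]]
force: [-0.1, -0.2, -0.1]
opening: 0.001
gripper_force: 0.0
```

Request:
{"name": "apply_moves", "arguments": {"commands": [{"slide": [0, 0, -0.04], "dr": [0, 0, 0], "hand": 255}, {"slide": [0, 0, -0.075], "dr": [0, 0, 0], "hand": 255}, {"slide": [0, 0, -0.085], "dr": [0, 0, 0], "hand": 255}, {"slide": [0, 0, -0.085], "dr": [0, 0, 0], "hand": 255}, {"slide": [0.001, -0.02, -0.085], "dr": [0, 0, 0], "hand": 255}, {"slide": [0.001, -0.03, -0.085], "dr": [0, 0, 0], "hand": 255}, {"slide": [0.002, -0.04, -0.085], "dr": [0, 0, 0], "hand": 255}, {"slide": [0.002, -0.055, -0.085], "dr": [0, 0, 0], "hand": 255}, {"slide": [0.003, -0.07, -0.085], "dr": [0, 0, 0], "hand": 255}, {"slide": [0.004, -0.085, -0.085], "dr": [0, 0, 0], "hand": 255}, {"slide": [0.004, -0.1, -0.085], "dr": [0, 0, 0], "hand": 255}, {"slide": [0.005, -0.115, -0.085], "dr": [0, 0, 0], "hand": 255}, {"slide": [0.005, -0.13, -0.085], "dr": [0, 0, 0], "hand": 255}, {"slide": [0.006, -0.14, -0.085], "dr": [0, 0, 0], "hand": 255}, {"slide": [0.006, -0.15, -0.085], "dr": [0, 0, 0], "hand": 255}, {"slide": [0.006, -0.15, -0.085], "dr": [0, 0, 0], "hand": 255}]}}

```text
time: 15.45
tcp_pos: [0.5663, -0.0212, 0.1421]
tcp_rot: [[-0.04, 0.999, -0.001], [0.999, 0.04, -0.001], [-0.001, -0.001, -1.0]]
force: [0.0, -0.4, -0.5]
opening: 0.002
gripper_force: 0.0
```

Request:
{"name": "apply_moves", "arguments": {"commands": [{"slide": [0, -0.008, 0], "dr": [0, 0, 0], "hand": 255}, {"slide": [0.001, -0.016, 0], "dr": [0, 0, 0], "hand": 255}, {"slide": [0.001, -0.021, 0], "dr": [0, 0, 0], "hand": 255}, {"slide": [0.001, -0.025, 0], "dr": [0, 0, 0], "hand": 255}, {"slide": [0.001, -0.028, 0], "dr": [0, 0, 0], "hand": 255}]}}

```text
time: 16.08
tcp_pos: [0.5674, -0.0457, 0.1422]
tcp_rot: [[-0.044, 0.999, -0.0], [0.999, 0.044, 0.003], [0.003, 0.0, -1.0]]
force: [0.6, 7.0, -2.6]
opening: 0.0
gripper_force: 3.7
```

Pushing under the catch (7 N), so I continue slowly.

Request:
{"name": "apply_moves", "arguments": {"commands": [{"slide": [0, -0.003, 0], "dr": [0, 0, 0], "hand": 255}, {"slide": [0, -0.006, 0], "dr": [0, 0, 0], "hand": 255}, {"slide": [0, -0.008, 0], "dr": [0, 0, 0], "hand": 255}, {"slide": [0, -0.008, 0], "dr": [0, 0, 0], "hand": 255}]}}

```text
time: 16.58
tcp_pos: [0.5677, -0.0547, 0.1423]
tcp_rot: [[-0.043, 0.999, 0.0], [0.999, 0.043, 0.002], [0.002, 0.0, -1.0]]
force: [1.2, 5.6, -1.5]
opening: -0.0
gripper_force: 3.4
```

Request:
{"name": "apply_moves", "arguments": {"commands": [{"slide": [0, -0.002, 0], "dr": [0, 0, 0], "hand": 255}, {"slide": [0, -0.004, 0], "dr": [0, 0, 0], "hand": 255}, {"slide": [0, -0.004, 0], "dr": [0, 0, 0], "hand": 255}]}}

```text
time: 16.95
tcp_pos: [0.5677, -0.0549, 0.1424]
tcp_rot: [[-0.046, 0.999, 0.0], [0.999, 0.046, 0.006], [0.006, 0.001, -1.0]]
force: [1.7, 17.5, -1.7]
opening: 0.002
gripper_force: 8.6
```

```bash
python3 - <<'E'
from h import *
s=r.get_state(); print(s['time'],s['tcp_pos'],s['force'])
cv2.imwrite('pics/w5.png',cv2.resize(r.grab_frame('wrist')[140:360,220:420,::-1],(546,600),interpolation=cv2.INTER_CUBIC))
cv2.imwrite('pics/s5.png',cv2.resize(r.grab_frame('scene')[110:260,230:400,::-1],(680,600),interpolation=cv2.INTER_CUBIC))
E
```

```text
16.95 [ 0.56765713 -0.05493628  0.14236538] [ 1.65671524 17.45849465 -1.71366174]
```

The guard has stopped hard at the predicted shut position, with the force rising to 17 N. I back off, raise the tool and look at the catch.

Request:
{"name": "apply_moves", "arguments": {"commands": [{"slide": [0, 0.015, 0], "dr": [0, 0, 0], "hand": 255}, {"slide": [0, 0.03, 0], "dr": [0, 0, 0], "hand": 255}, {"slide": [0, 0.03, 0.04], "dr": [0, 0, 0], "hand": 255}, {"slide": [0, 0.01, 0.08], "dr": [0, 0, 0], "hand": 255}, {"slide": [0.004, -0.02, 0.1], "dr": [0, 0, 0], "hand": 255}, {"slide": [0.004, -0.02, 0.1], "dr": [0, 0, 0], "hand": 255}, {"slide": [0.004, -0.02, 0.1], "dr": [0, 0, 0], "hand": 255}]}}

```text
time: 17.92
tcp_pos: [0.5713, -0.0793, 0.2419]
tcp_rot: [[-0.042, 0.999, -0.001], [0.999, 0.042, 0.0], [0.0, -0.001, -1.0]]
force: [0.2, 0.6, -0.3]
opening: -0.003
gripper_force: 0.0
```

```bash
python3 - <<'E'
from h import *
s=r.get_state(); print(s['time'],s['tcp_pos'],s['force'])
w=r.grab_frame('wrist'); np.savez('w6.npz',p=s['tcp_pos'],R=s['tcp_rot'])
cv2.imwrite('pics/w6.png',cv2.resize(w[120:370,200:440,::-1],(576,600),interpolation=cv2.INTER_CUBIC))
for n in('latch','plunger_top','guard_handle'):
    for q in r.masks_of('wrist',n)[:2]:
        ys,xs=np.nonzero(q['region']); print(n,round(q['score'],2),np.round(q['location']),(xs.min(),xs.max(),ys.min(),ys.max()))
E
```

```text
17.925 [ 0.57125391 -0.07931962  0.24192059] [ 0.21426227  0.60245455 -0.29067978]
guard_handle 0.93 [165. 316.] (np.int64(234), np.int64(400), np.int64(79), np.int64(267))
```

View pics/w6.png

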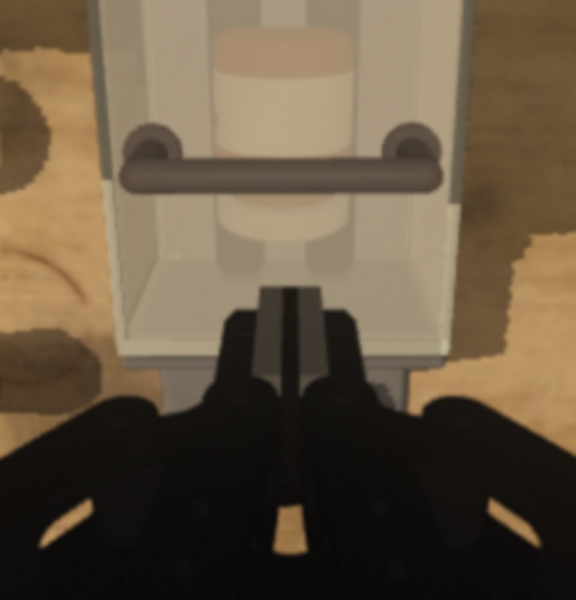

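The guard sits flush with the end plate and the jar is visible beneath it. The gripper hides the catch, so I move aside to see it.

Request:
{"name": "apply_moves", "arguments": {"commands": [{"slide": [0, 0.05, 0.01], "dr": [0, 0, 0], "hand": 255}, {"slide": [-0.003, 0.1, 0.02], "dr": [0, 0, 0], "hand": 255}, {"slide": [-0.003, 0.11, 0.02], "dr": [0, 0, 0], "hand": 255}, {"slide": [-0.003, 0.11, 0.02], "dr": [0, 0, 0], "hand": 255}]}}

```text
time: 18.62
tcp_pos: [0.5683, 0.0307, 0.262]
tcp_rot: [[-0.043, 0.999, -0.0], [0.999, 0.043, -0.0], [-0.0, -0.0, -1.0]]
force: [0.5, -1.0, -0.7]
opening: 0.001
gripper_force: 0.0
```

```bash
python3 - <<'E'
from h import *
s=r.get_state(); print(s['time'],s['tcp_pos'])
w=r.grab_frame('wrist'); np.savez('w7.npz',p=s['tcp_pos'],R=s['tcp_rot']); C=cam('wrist',s)
a=cv2.resize(w[100:300,250:390,::-1],(420,600),interpolation=cv2.INTER_CUBIC)
b=cv2.resize(r.grab_frame('scene')[110:230,300:390,::-1],(380,507),interpolation=cv2.INTER_CUBIC)
o=np.zeros((600,800,3),np.uint8);o[:,:420]=a;o[:507,420:]=b;cv2.imwrite('pics/c7.png',o);cv2.imwrite('pics/w7.png',w[:,:,::-1])
for n in('latch','plunger_top'):
    for q in r.masks_of('wrist',n)[:2]:
        ys,xs=np.nonzero(q['region']); print(n,round(q['score'],2),np.round(q['location']),(xs.min(),xs.max(),ys.min(),ys.max()),px2w(C,[q['location'][::-1]],.126).round(4))
E
```

```text
18.625 [0.56832866 0.03065986 0.26200703]
latch 0.55 [339. 320.] (np.int64(314), np.int64(325), np.int64(330), np.int64(349)) [[ 0.5773 -0.1596  0.126 ]]
```

View pics/c7.png

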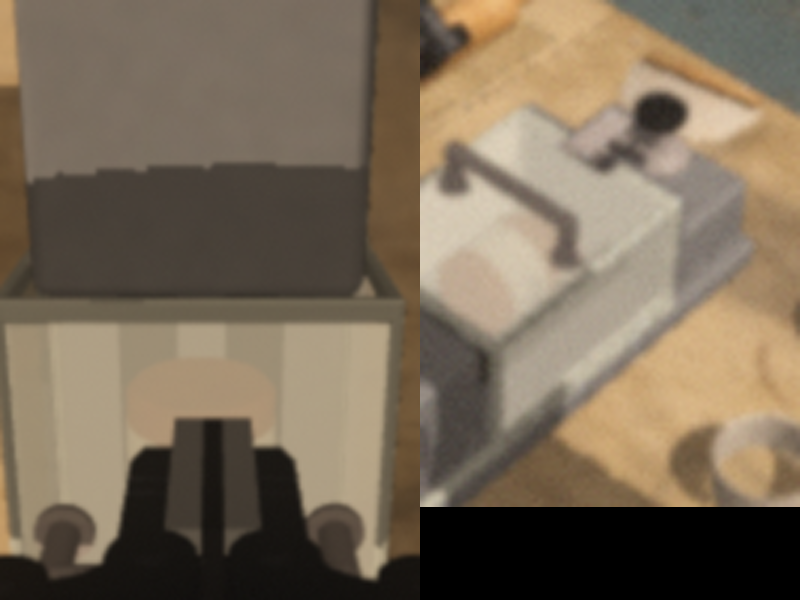

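The scene view shows the catch lying flat over the guard's front bar beside the end plate, and the plunger head free. I move above the plunger.

Request:
{"name": "apply_moves", "arguments": {"commands": [{"slide": [0.001, -0.05, 0], "dr": [0, 0, 0], "hand": 255}, {"slide": [0.002, -0.1, 0], "dr": [0, 0, 0], "hand": 255}, {"slide": [0.004, -0.15, 0], "dr": [0, 0, 0], "hand": 255}, {"slide": [0.005, -0.2, -0.01], "dr": [0, 0, 0], "hand": 255}, {"slide": [0.007, -0.24, -0.03], "dr": [0, 0, 0], "hand": 255}, {"slide": [0.007, -0.251, -0.06], "dr": [0, 0, 0], "hand": 255}, {"slide": [0.007, -0.251, -0.1], "dr": [0, 0, 0], "hand": 255}, {"slide": [0.007, -0.251, -0.122], "dr": [0, 0, 0], "hand": 255}, {"slide": [0.007, -0.251, -0.13], "dr": [0, 0, 0], "hand": 255}, {"slide": [0.007, -0.251, -0.136], "dr": [0, 0, 0], "hand": 255}, {"slide": [0.007, -0.251, -0.136], "dr": [0, 0, 0], "hand": 255}]}}

```text
time: 20.2
tcp_pos: [0.5756, -0.2216, 0.1272]
tcp_rot: [[-0.041, 0.999, 0.001], [0.999, 0.041, -0.001], [-0.001, 0.001, -1.0]]
force: [-2.3, -1.8, 4.5]
opening: -0.001
gripper_force: 2.2
```

Contact at 0.127 with 4.5 N, as expected for the plunger. I press on.

Request:
{"name": "apply_moves", "arguments": {"commands": [{"slide": [0, 0, -0.004], "dr": [0, 0, 0], "hand": 255}, {"slide": [0, 0, -0.008], "dr": [0, 0, 0], "hand": 255}, {"slide": [0, 0, -0.012], "dr": [0, 0, 0], "hand": 255}, {"slide": [0, 0, -0.015], "dr": [0, 0, 0], "hand": 255}, {"slide": [0, 0, -0.017], "dr": [0, 0, 0], "hand": 255}, {"slide": [0, 0, -0.017], "dr": [0, 0, 0], "hand": 255}]}}

```text
time: 20.95
tcp_pos: [0.5761, -0.2216, 0.1113]
tcp_rot: [[-0.041, 0.999, 0.002], [0.999, 0.041, -0.002], [-0.002, 0.002, -1.0]]
force: [-5.9, -0.4, 12.3]
opening: 0.004
gripper_force: 5.4
```

Request:
{"name": "apply_moves", "arguments": {"commands": [{"slide": [0, 0, -0.001], "dr": [0, 0, 0], "hand": 255}, {"slide": [0, 0, -0.002], "dr": [0, 0, 0], "hand": 255}, {"slide": [0, 0, -0.003], "dr": [0, 0, 0], "hand": 255}, {"slide": [0, 0, -0.003], "dr": [0, 0, 0], "hand": 255}]}}

```text
time: 21.45
tcp_pos: [0.5762, -0.2216, 0.1096]
tcp_rot: [[-0.041, 0.999, 0.002], [0.999, 0.041, -0.002], [-0.002, 0.002, -1.0]]
force: [-10.9, 0.6, 21.8]
opening: -0.001
gripper_force: 10.5
```

Request:
{"name": "apply_moves", "arguments": {"commands": [{"slide": [-0.001, 0, -0.001], "dr": [0, 0, 0], "hand": 255}, {"slide": [-0.001, 0, -0.001], "dr": [0, 0, 0], "hand": 255}]}}

```text
time: 21.7
tcp_pos: [0.5761, -0.2216, 0.1095]
tcp_rot: [[-0.041, 0.999, 0.004], [0.999, 0.041, -0.003], [-0.003, 0.004, -1.0]]
force: [-8.2, 0.4, 25.3]
opening: -0.004
gripper_force: 12.5
```

Stalled at 0.1095, so the plunger is at its stop. I release straight up and move clear.

Request:
{"name": "apply_moves", "arguments": {"commands": [{"slide": [0, 0, 0.008], "dr": [0, 0, 0], "hand": 255}, {"slide": [0, 0, 0.016], "dr": [0, 0, 0], "hand": 255}, {"slide": [0, 0, 0.026], "dr": [0, 0, 0], "hand": 255}, {"slide": [0, 0, 0.06], "dr": [0, 0, 0], "hand": 255}, {"slide": [0, 0, 0.11], "dr": [0, 0, 0], "hand": 255}, {"slide": [-0.01, -0.04, 0.15], "dr": [0, 0, 0], "hand": 255}, {"slide": [-0.03, -0.09, 0.17], "dr": [0, 0, 0], "hand": 255}, {"slide": [-0.06, -0.14, 0.17], "dr": [0, 0, 0], "hand": 255}, {"slide": [-0.09, -0.19, 0.17], "dr": [0, 0, 0], "hand": 255}, {"slide": [-0.12, -0.22, 0.17], "dr": [0, 0, 0], "hand": 255}, {"slide": [-0.12, -0.22, 0.17], "dr": [0, 0, 0], "hand": 255}, {"slide": [-0.12, -0.22, 0.17], "dr": [0, 0, 0], "hand": 255}]}}

```text
time: 23.2
tcp_pos: [0.4552, -0.44, 0.2756]
tcp_rot: [[-0.043, 0.999, 0.001], [0.999, 0.043, 0.001], [0.001, 0.001, -1.0]]
force: [0.7, 1.2, 0.1]
opening: 0.0
gripper_force: 0.0
```

```bash
python3 - <<'E'
from h import *
s=r.get_state(); print(s['time'],s['tcp_pos'],s['force'])
a=r.grab_frame('scene')[110:260,220:440,::-1]; b=r.grab_frame('top')[120:280,250:450,::-1]
o=np.zeros((600,800,3),np.uint8);o[:300,:440]=cv2.resize(a,(440,300),interpolation=cv2.INTER_CUBIC)
o[:288,440:800]=cv2.resize(b,(360,288),interpolation=cv2.INTER_CUBIC)
o[300:600,:400]=cv2.resize(a[10:100,60:180],(400,300),interpolation=cv2.INTER_CUBIC)
o[300:600,400:]=cv2.resize(b[20:95,90:190],(400,300),interpolation=cv2.INTER_CUBIC)
cv2.imwrite('pics/c8.png',o)
for c in('scene','top'):
    for n in('plunger_top','latch'): print(c,n,[(q['score'],q['location']) for q in r.masks_of(c,n)[:1]])
E
```

```text
23.2 [ 0.45521739 -0.43996314  0.27559565] [0.6710936  1.24230341 0.08842015]
scene plunger_top [(0.66, [138.0, 356.1])]
scene latch []
top plunger_top [(0.64, [168.4, 416.4])]
top latch [(0.62, [166.8, 392.9])]
```

View pics/c8.png

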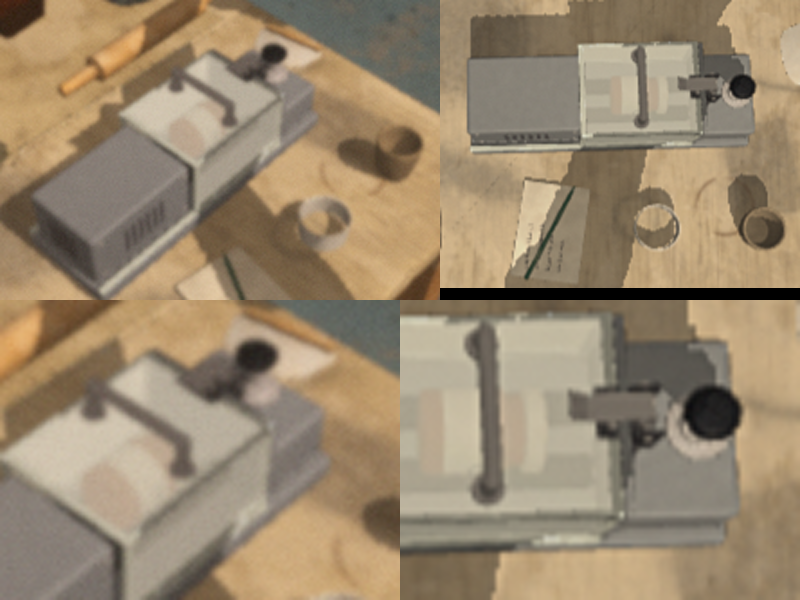

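The guard is shut over the jar with the catch down over its bar, at about (393,167) in the top view. The plunger is back up, and the cup and cutter are where they were. I hand in the job.

```bash
python3 -c "
from bench import r
print(r.sign_off())"
```

```text
the job is handed in; nothing more can be done
None
```

I handed in the job at about 23 s: the jar lies midway on the rollers, the guard is shut with the catch looking down over its bar (checked by picture and hard stop, not a pull test), and the plunger was pressed to its stop and came back up. I never touched the cup, cutter or pale jar.

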